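Index and lock the engraver's dividing table

TASK

Ready the dividing table for engraving: push gently with a fingertip on the wheel's arms until its pointed arm points at the upright pin of the index post, and leave it there. Only then push the lock lever round until it meets the small stop pin beside its pivot. Everything is only pushed, nothing is gripped or lifted: the brass medal stays lying on the wheel, and the things lying about are left where they are.

Things in the scene. Friction and masses are not known exactly. Their poses are not given: they have to be found in the camera images.
- base: The dividing table: fixed dark grey plate 260 x 400 x 14 mm on the bench, with a dark round housing (110 mm across, top 44 mm above the bench) under the steel wheel, and the lock lever at one end. Origin on the wheel's axis at bench height, z up; the plate spans x -130..130, y -230..170 mm in this frame. Position and yaw vary.
- hub (a point): On the wheel's vertical axis, 50 mm above the bench. The wheel is a steel disc 112 mm across, 44 to 56 mm above the bench, with three level arms at 120 degrees, centred 50 mm above the bench, free below: a flat one 12 mm wide, 10 mm high, straight to 100 mm from the axis, then tapering to a point, and two 10 mm rods with 20 mm balls at 88 mm from the axis.
- pointer_tip (a point): The sharp tip of the wheel's pointed arm, 115 mm from the axis, 50 mm above the bench; turns with the wheel.
- wheel (a joint): Angle of the wheel in rad, grows anticlockwise seen from above; 0 when the pointed arm points along base +x. Turns freely either way with light friction (0.12 N m, about 1.5 N at 85 mm) and stays where it is left.
- index_mark (a point): Where the pointer's tip belongs: 115 mm from the wheel's axis, 50 mm above the bench, 21 mm inward of the index post's pin (8 mm thick, top 64 mm above the bench, on a grey foot 30 x 34 x 10 mm fixed on the plate in a different place round the wheel each time). At the start the pointer stands 0.5 to 2.9 rad clockwise of it seen from above.
- lever_pivot (a point): Vertical pivot axis of the lock lever, 46 mm above the bench, at base x 0, y -165 mm, on a dark boss 26 mm across.
- lever_tip (a point): Centre of the lever's black end knob (18 mm across, 39 to 59 mm above the bench), 81 mm from the pivot. The lever is a level steel bar 12 mm wide and 9 mm high, centred 46 mm above the bench.
- lock_lever (a joint): Angle of the lock lever in rad, growing anticlockwise seen from above: at 0 it points along base -x, at 1.4 it meets its stop pin and points nearly along base -y (locked). The stop pin is 8 mm thick, 52 mm tall. Starts between 0 and 0.5. Light friction (0.12 N m), stays where it is left. It does not really block the wheel.
- medal: Brass medal 60 mm across and 6 mm thick, lying loose on the wheel's disc between three low dowel pins; origin at the centre of its underside, 56 mm above the bench.
- parallel: Bystander: steel block 65 x 22 x 18 mm lying on the plate beside the lever's pivot; origin under its centre.
- loupe: Bystander: black loupe, 34 mm across and 26 mm high, standing on the plate between wheel and lever; origin under its centre.
- screwdriver: Bystander: screwdriver 160 mm long lying on the bench to the right; origin under its middle.
- jar: Bystander: glass jar 48 mm across and 55 mm high on the bench to the right; origin under its centre.
- graver: Bystander: graver with wooden handle, 110 mm long, lying on the bench to the left; origin under its middle.
- weight: Bystander: brass weight 44 mm across and 56 mm high with a knob, on the bench to the left; origin under its centre.
There are look-alikes about, which are no part of the job. Of the things like the medal, leave any that is red; of the rest the larger one is meant.

How it is judged (in metres and radians):
On the way, in this order (a step that is already met when the one before it is completed fails the run):
1. the wheel rests with its pointed arm at the index pin (horizontal distance between pointer_tip and index_mark below 0.01 m and velocity of joint wheel between -0.05 and 0.05 rad/s), for 0.2 s.
2. the lock lever is round at its stop (value of joint lock_lever above 1.28 rad), for 0.2 s.
At the end, for the whole second after the job is handed in: The pointer's tip is within 10 mm of the index mark (about 5 degrees) and the wheel at rest, the lock lever stands at its stop (1.28 rad or more of 1.4), and the medal lies flat on the wheel within 15 mm of its centre (all of step 1 and value of joint lock_lever above 1.28 rad and not (z of medal in the frame of hub above 0.018 m or horizontal distance between medal and hub above 0.015 m) and angle between medal's own z axis and vertical below 0.15 rad); the robot touches nothing.
It fails at once if the medal is lifted or pushed off the middle of the wheel (z of medal in the frame of hub above 0.018 m or horizontal distance between medal and hub above 0.015 m).
It fails at once if the lock lever is pushed over while the pointer is not at the index pin (value of joint lock_lever above 1 rad and horizontal distance between pointer_tip and index_mark above 0.015 m).
It fails at once if the fingers press or squeeze the dividing table, wheel or lever with more than 35 N (contact force between the fingers and base above 35 N).
It fails at once if a bystander is moved more than 20 mm or lifted (distance of any of parallel, loupe, screwdriver, jar, graver, weight from where it was at the start of the episode above 0.02 m).
It also fails if it takes over 54 s, if anything falls off the work surface, if the arm or the gripper's body presses on something with over 40 N, if the wrist force passes 120 N, or if a joint passes its speed limit or range.

ROBOT

A 6-joint arm with a two-finger parallel gripper is mounted at the origin on the work surface. World frame = base frame: x ahead of the robot, y to its left, z up, the work surface at z = 0. Lengths are in mm, angles in rad, forces in N, time in s.
With the tool pointing down it reaches from about 400 to 925 mm from the base axis. Payload 12.5 kg.
Tool frame: the origin (TCP) lies midway between the tips of the shut fingers; the grasp point (between the pads) lies 19 mm behind it; z points along the fingers, y is the line along which they close (so a half turn about z gives the same grasp; the last joint's range is limited). The gripper opens to 95 mm and grips with 3 to 60 N. Pads are 20 mm wide; open, the fingers measure 119 mm over their backs; the gripper's body (75 mm by 180 mm) begins 59 mm behind the grasp point.
Start: joints at [-1.251, 0.491, 1.559, -0, 1.092, -0.106], TCP at [258.18, -569.201, 214.661] pointing down, gripper open.
Joint ranges: [-3.1, 3.1], [-0.84, 2.19], [0.05, 2.79], [-1.13, 4.28], [0.06, 2.93], [-2.69, 2.69]. Speed limits (rad/s): [2.22, 2.22, 2.79, 3.14, 3.14, 3.14].

INTERFACE

Orientations are given as [roll, pitch, yaw] about the fixed x, y, z axes, in that order (R = Rz(yaw) Ry(pitch) Rx(roll)).
In Python, from cell import state, read_camera, camera_info, env gives the robot as it stands.
- The arm moves only by the tool move_arm, never from a script. Its argument "commands" is a list of rows, each a list of 3 entries, a list of its own where there are three numbers: the shift along the world's x, y, z in cm, then the turn, a rotation vector about the world's x, y, z in degrees, then the opening, from 0 (shut) to 1 (fully open). A call has 1 to 10 rows; each row shifts and turns the commanded pose from where the row before left it; what a row does not reach is not made up. A row lasts 1/10 s, in which the tool goes at most 50 mm and 8.59 degrees, less where a joint would pass 70% of its speed; a pose out of reach is approached as far as the arm can. A call with a gripper value outside its range is refused whole. The fingers move at their own pace and stop on an object; the grip force is fixed at half the most. Time passes only in rows, so rows that do not move let the fingers close. It gives the time, the measured TCP pose, the force, the opening and the grip force at its end, in the units of the state.
- state(): the state, without advancing time (a new reading comes with each control period).
- read_camera(name): name is "scene" or "top"; returns the picture (480x640x3 uint8, blue, green, red); there is no depth.
- camera_info(name): a dict with "K" (3x3 intrinsics, pixels), "cam_to_world" (4x4, takes a point from camera to world coordinates). Camera axes: x right, y down, z forward; pixel columns grow to the right and rows downward; lengths in mm; the calibration is good to about 2 mm. A picture is of the moment at which its call begins. camera_info takes no time and is no camera call.
- env.job_done(): hands the job in; it is judged then, once.
The state is a dict: "t": time; "joints": joint angles; "qvel": joint speeds; "tau": joint torques, N m; "eef_pos": TCP position; "tcp_rot": TCP orientation; "ft_force": force on the tool from outside, world axes, zero at the start; "moment": the same for the moment, N m; "opening": opening from 0.0 (shut) to 1.0 (fully open); "grip_force": force on a finger pad.
Only numpy, scipy, OpenCV 4.12 (cv2) and the standard library are available. Lean on these libraries where they do the work, as an engineer would, in place of code of your own. Each camera call takes 0.05 s, during which the arm holds its last target. There are 200 camera calls.

## Working session

There is one attempt and no reset: what is moved stays moved. The work goes in short steps, Python scripts to look and compute and a tool call to move; the robot and the scene stay as the last step left them, time stands still between calls to the robot, and variables do not carry over. Pictures are saved under pics/ and viewed, at most 10 in all, crops included, and the job is handed in when it is done.

Besides the shell and the picture viewer there is one more tool, called after "Request:" as name([rows], argument=value, ...), one row to a line, values as JSON. move_arm: Moves the arm, as the interface text tells. Its arguments: {"type":"object","properties":{"commands":{"type":"array"}},"required":["commands"]}

```bash
mkdir -p pics; ls; python3 - <<'E'
from cell import *
import cv2
for n in("scene","top"):
    cv2.imwrite(f"pics/{n}0.png",read_camera(n)); c=camera_info(n); print(n,c["K"],c["cam_to_world"])
print(state())
E
```

```text
pics
scene [[473.75266575   0.         313.70522152]
 [  0.         473.75266575 233.40341397]
 [  0.           0.           1.        ]] [[-8.29522928e-01  4.71760411e-01 -2.98887650e-01  8.87269774e+02]
 [ 5.58330344e-01  6.88465562e-01 -4.62906467e-01  4.65686981e+02]
 [-1.26070912e-02 -5.50869572e-01 -8.34496121e-01  9.14116663e+02]
 [ 0.00000000e+00  0.00000000e+00  0.00000000e+00  1.00000000e+00]]
top [[454.28667981   0.         326.19029604]
 [  0.         454.28667981 253.23910491]
 [  0.           0.           1.        ]] [[-1.02974329e-02 -9.85503224e-01  1.69343905e-01  3.99599545e+02]
 [-9.99942478e-01  9.64048141e-03 -4.70117364e-03  2.08544492e+01]
 [ 3.00046501e-03 -1.69382574e-01 -9.85545809e-01  1.22819264e+03]
 [ 0.00000000e+00  0.00000000e+00  0.00000000e+00  1.00000000e+00]]
{'t': 0.1, 'joints': array([-1.25059373e+00,  4.91496855e-01,  1.55937300e+00,  1.33760656e-06,
        1.09169272e+00, -1.05595454e-01]), 'qvel': array([-0.00080963, -0.00143908, -0.00099789, -0.00078296,  0.00149916,
       -0.00157503]), 'tau': array([ 4.59100280e-03, -6.13623047e+01, -2.58605540e+01,  6.94430480e-02,
        4.69942088e-02, -4.90151876e-05]), 'eef_pos': array([ 258.11346803, -568.98689251,  214.12703086]), 'tcp_rot': array([-3.14062827e+00, -1.03407997e-04,  4.25797382e-01]), 'ft_force': array([-0.42622988, -1.18204621,  0.54801559]), 'moment': array([-0.05887617, -0.00189775, -0.00795509]), 'grip_force': 0.0, 'opening': 0.9978406270727121}
```

View pics/top0.png

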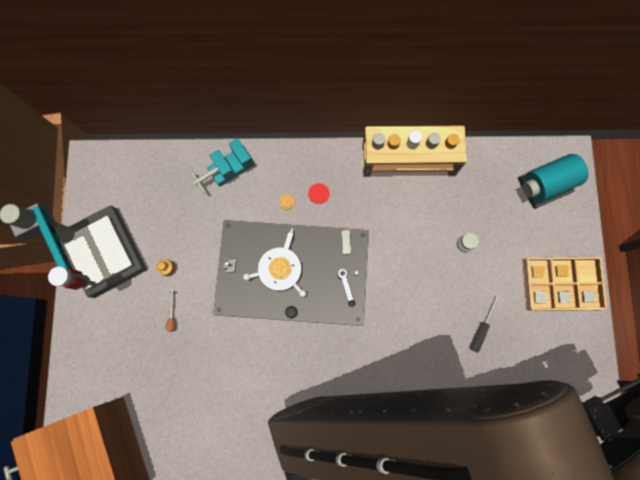

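View pics/scene0.png

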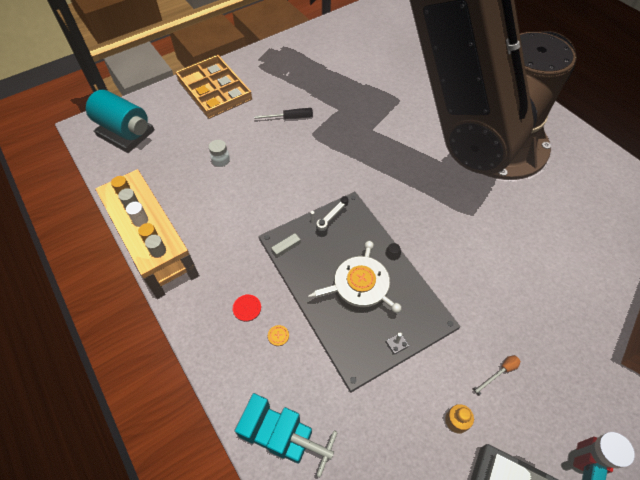

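The top view shows the plate with corners at about (225,221), (369,230), (363,325) and (214,315). The wheel is at (280,269), its pointer tip near (291,231) and the index post near (230,266). The lever pivot is near (343,272) and its knob near (351,303).

Medal candidates are the orange disc on the wheel (280,268), a small orange disc at (287,202) and a red disc at (319,193). The one on the wheel is meant: it is not red, and it is the larger of the other two.

```bash
cat > h.py <<'E'
from cell import *
import numpy as np, cv2
def cast(n,uv,z):
    c=camera_info(n);T=np.array(c["cam_to_world"]);d=T[:3,:3]@np.linalg.inv(c["K"])@[uv[0],uv[1],1]
    o=T[:3,3];return (o+d*(z-o[2])/d[2])[:2]
def proj(n,p):
    c=camera_info(n);T=np.array(c["cam_to_world"]);q=np.array(c["K"])@(T[:3,:3].T@(np.array(p)-T[:3,3]));return q[:2]/q[2]
E
python3 - <<'E'
from h import *
a=cv2.imread("pics/top0.png");b=cv2.imread("pics/scene0.png")
A=cv2.resize(a[210:335,205:380],None,fx=4,fy=4,interpolation=cv2.INTER_CUBIC)
B=cv2.resize(b[185:395,250:465],None,fx=2.8,fy=2.8,interpolation=cv2.INTER_CUBIC)
cv2.imwrite("pics/A.png",A);cv2.imwrite("pics/B.png",B)
P=[cast("top",p,14) for p in[(225,221),(369,230),(363,325),(214,315)]];print(np.round(P))
print([np.linalg.norm(P[i]-P[i-1]) for i in range(4)])
for n,i,z in(("top",a,62),("scene",b,62)):
    h=cv2.cvtColor(i,cv2.COLOR_BGR2HSV);m=cv2.inRange(h,(8,120,120),(28,255,255))
    _,_,s,c=cv2.connectedComponentsWithStats(m)
    for q,w in zip(s[1:],c[1:]):
        if q[4]>80:print(n,q[4],w,cast(n,w,z))
E
```

```text
[[ 701.  292.]
 [ 672. -103.]
 [ 415.  -80.]
 [ 445.  314.]]
[np.float64(256.44205307372454), np.float64(395.57464414348874), np.float64(257.6088817708104), np.float64(395.1670228961736)]
top 155 [ 53.61935484 118.03870968] [983.13176977 758.19844509]
top 161 [452.29192547 140.28571429] [ 908.736818   -331.33483646]
top 162 [393.32098765 140.83950617] [ 908.58245556 -170.60612945]
top 218 [623.55045872 160.05045872] [ 847.91969024 -791.81880492]
top 924 [618.43398268 202.48376623] [ 729.41157051 -763.75912977]
top 706 [414.26912181 165.84844193] [ 836.65864324 -224.57073291]
top 167 [286.68862275 201.39520958] [740.72545328 118.76973861]
top 642 [627.30218069 310.62461059] [ 443.73093523 -752.31343095]
top 197 [164.14720812 266.63959391] [568.88908287 435.13286894]
top 352 [279.625      267.89204545] [562.66396636 136.26696827]
top 1323 [570.43688587 283.71050642] [ 514.08069216 -613.82648929]
top 143 [538.13986014 271.05594406] [ 547.77494604 -533.35320507]
top 5256 [ 63.79033486 450.63888889] [121.55499744 655.20232268]
scene 1307 [149.92807957  19.93420046] [ 558.24971256 -949.048
[... 659 characters left out ...]
998.2735612  -441.47533852]
scene 3025 [151.12099174 228.32528926] [ 867.35318363 -218.5744226 ]
scene 646 [ 69.86996904 212.05108359] [1000.57288461 -363.2198735 ]
scene 5018 [ 97.35970506 270.10263053] [1001.16084485 -184.14187307]
scene 589 [361.05772496 278.15789474] [563.58886414 137.37165395]
scene 7439 [148.79459605 379.09181342] [1002.31093061   85.84817441]
scene 346 [277.9566474  335.06358382] [766.34830744 145.78922589]
scene 180 [511.42777778 362.99444444] [443.29528116 429.93031726]
scene 86 [134.79069767 413.87209302] [1046.36407894  128.38965995]
scene 472 [461.22881356 416.70338983] [583.66372175 447.31566192]
scene 2067 [203.51620706 459.39138849] [979.99782182 259.84242981]
```

View pics/A.png

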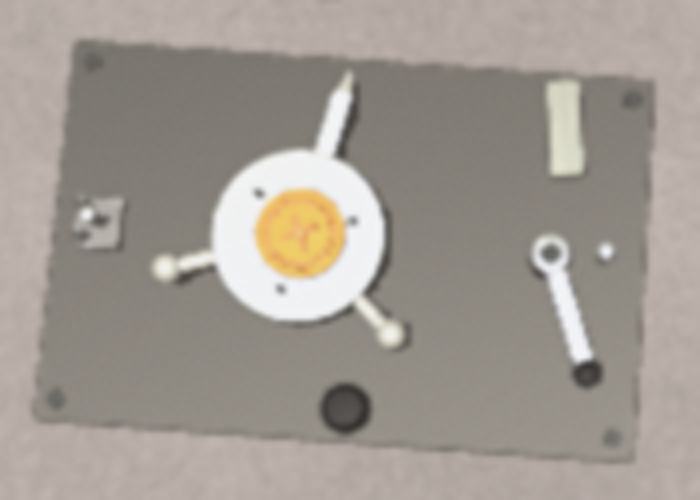

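View pics/B.png

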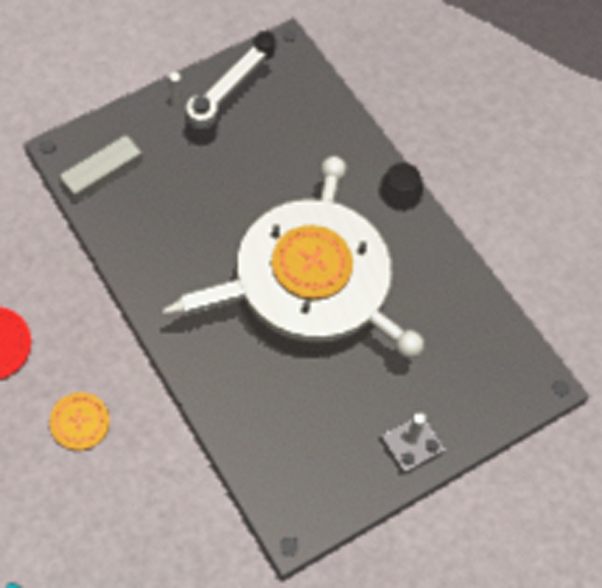

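Both crops agree. The medal is the large orange disc on the wheel, centred near (300,233) in crop A. The index pin's white top is at (88,212) in A and (420,418) in B. The pointer tip is at (348,75) in A, the lever knob at (587,373) and the stop pin at (605,250).

```bash
python3 - <<'E'
from h import *
fa=lambda u,v:cast("top",(205+(u-1.5)/4,210+(v-1.5)/4),Z)
fb=lambda u,v:cast("scene",(250+(u-.9)/2.8,185+(v-.9)/2.8),Z)
H=None
for nm,Z,p,q in(("hub",56,(299,236),(314,267)),("pin",64,(88,214),(420,418)),("ptr",50,(348,73),(163,311)),("ballL",50,(166,267),(411,343)),("ballR",50,(390,333),(334,167)),("pivot",50,(549,252),(202,107)),("knob",59,(588,372),(265,42)),("stop",52,(605,251),(174,76)),("loupe",26,(345,408),None),("par",18,(565,128),(101,165)),("foot",24,(100,222),(412,447))):
    a=fa(*p);b=fb(*q) if q else a
    m=(a+b)/2
    if H is None:H=m
    d=m-H;print(nm,a.round(),b.round(),"r",round(np.hypot(*d),1),"ang",round(np.degrees(np.arctan2(d[1],d[0])),1))
E
```

```text
hub [562. 137.] [563. 139.] r 0.0 ang 0.0
pin [576. 273.] [576. 274.] r 135.8 ang 84.1
ptr [671. 106.] [671. 104.] r 114.1 ang -16.8
ballL [543. 225.] [540. 224.] r 88.2 ang 103.4
ballR [498.  79.] [495.  77.] r 89.0 ang -137.0
pivot [550. -25.] [547. -27.] r 164.9 ang -94.6
knob [471. -49.] [473. -45.] r 206.2 ang -115.9
stop [550. -62.] [550. -63.] r 201.2 ang -93.5
loupe [451. 109.] [451. 109.] r 114.4 ang -165.3
par [639. -39.] [633. -44.] r 194.4 ang -67.6
foot [577. 274.] [579. 278.] r 138.3 ang 83.4
```

Sizes and radii check out: pin at 136 mm, tip at 114 mm and pivot at 165 mm from the hub. The pointer needs about +101°. I'll set out with the fingers shut.

Request:
move_arm([
  [[1.9, 3.3, 0], [0, 0, -3], 0],
  [[1.9, 3.3, 0], [0, 0, -3], 0],
  [[1.9, 3.3, 0], [0, 0, -3], 0],
  [[1.9, 3.3, 0], [0, 0, -3], 0],
  [[1.9, 3.3, 0], [0, 0, -3], 0],
  [[1.9, 3.3, 0], [0, 0, -3], 0],
  [[1.9, 3.3, 0], [0, 0, -3], 0],
  [[1.9, 3.3, 0], [0, 0, -3], 0],
  [[1.9, 3.3, 0], [0, 0, -3], 0],
  [[1.9, 3.3, 0], [0, 0, -3], 0],
])

```text
t: 1.1
eef_pos: [448.6, -237.7, 214.6]
tcp_rot: [-3.142, 0.0, -0.1]
ft_force: [0.7, 0.0, 0.6]
opening: 0.213
grip_force: 0.0
```

Request:
move_arm([
  [[1.9, 3.3, 0], [0, 0, 0], 0],
  [[1.9, 3.3, 0], [0, 0, 0], 0],
  [[1.9, 3.3, 0], [0, 0, 0], 0],
  [[1.9, 3.3, 0], [0, 0, 0], 0],
  [[1.9, 3.3, 0], [0, 0, 0], 0],
  [[1.9, 3.3, 0], [0, 0, 0], 0],
  [[1.9, 3.3, 0], [0, 0, 0], 0],
  [[1.9, 3.3, 0], [0, 0, 0], 0],
  [[1.9, 3.3, 0], [0, 0, 0], 0],
  [[0, 0, 0], [0, 0, 0], 0],
])

```text
t: 2.1
eef_pos: [620.4, 61.2, 213.9]
tcp_rot: [-3.141, 0.0, -0.095]
ft_force: [-1.6, -1.0, -0.2]
opening: 0.008
grip_force: 0.0
```

Request:
move_arm([
  [[0.8, 2.2, -2], [0, 0, 0], 0],
  [[0, 0, -3], [0, 0, 0], 0],
  [[0, 0, -3], [0, 0, 0], 0],
  [[0, 0, -2.5], [0, 0, 0], 0],
  [[0, 0, -2], [0, 0, 0], 0],
  [[0, 0, -1.5], [0, 0, 0], 0],
  [[0, 0, -1.5], [0, 0, 0], 0],
  [[0, 0, -1.1], [0, 0, 0], 0],
  [[0, 0, -1], [0, 0, 0], 0],
  [[0, 0, 0], [0, 0, 0], 0],
])

```text
t: 3.1
eef_pos: [626.8, 79.7, 37.6]
tcp_rot: [3.141, 0.001, -0.098]
ft_force: [-0.4, -0.6, -0.5]
opening: -0.001
grip_force: 0.0
```

```bash
python3 - <<'E'
from h import *
print(state()["eef_pos"],state()["ft_force"])
a=read_camera("top");b=read_camera("scene")
A=cv2.resize(a[210:335,205:380],None,fx=3.2,fy=3.2,interpolation=cv2.INTER_CUBIC)
B=cv2.resize(b[165:395,250:465],None,fx=1.74,fy=1.74,interpolation=cv2.INTER_CUBIC)[:400]
cv2.imwrite("pics/c1.png",B)
th=np.radians(np.arange(-40,74,4))
p=np.c_[562.5+86*np.cos(th),138+86*np.sin(th)]
print((np.diff(p,axis=0)/10).round(2).tolist(),p[-1])
E
```

```text
[626.76465185  79.74678127  37.59494209] [-0.4047764  -0.56414035 -0.47858454]
[[0.37, 0.47], [0.34, 0.5], [0.3, 0.52], [0.26, 0.54], [0.22, 0.56], [0.19, 0.57], [0.15, 0.58], [0.1, 0.59], [0.06, 0.6], [0.02, 0.6], [-0.02, 0.6], [-0.06, 0.6], [-0.1, 0.59], [-0.15, 0.58], [-0.19, 0.57], [-0.22, 0.56], [-0.26, 0.54], [-0.3, 0.52], [-0.34, 0.5], [-0.37, 0.47], [-0.4, 0.45], [-0.43, 0.42], [-0.46, 0.39], [-0.49, 0.35], [-0.51, 0.32], [-0.53, 0.28], [-0.55, 0.24], [-0.56, 0.21]] [589.07546152 219.7908604 ]
```

View pics/c1.png

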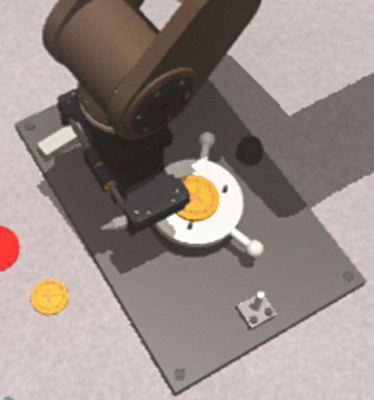

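The gripper stands over the clockwise side of the pointer, which shows at (115,222), and touches nothing. Now I'll sweep the arc.

Request:
move_arm([
  [[0.47, 0.77, 0], [0, 0, 0], 0],
  [[0.34, 0.5, 0], [0, 0, 0], 0],
  [[0.3, 0.52, 0], [0, 0, 0], 0],
  [[0.26, 0.54, 0], [0, 0, 0], 0],
  [[0.22, 0.56, 0], [0, 0, 0], 0],
  [[0.19, 0.57, 0], [0, 0, 0], 0],
  [[0.15, 0.58, 0], [0, 0, 0], 0],
  [[0.1, 0.59, 0], [0, 0, 0], 0],
  [[0.06, 0.6, 0], [0, 0, 0], 0],
  [[0.02, 0.6, 0], [0, 0, 0], 0],
])

```text
t: 4.2
eef_pos: [648.3, 138.5, 38.6]
tcp_rot: [3.141, 0.0, -0.098]
ft_force: [-1.3, -2.4, -0.8]
opening: 0.004
grip_force: 1.0
```

Request:
move_arm([
  [[-0.02, 0.6, 0], [0, 0, 0], 0],
  [[-0.06, 0.6, 0], [0, 0, 0], 0],
  [[-0.1, 0.59, 0], [0, 0, 0], 0],
  [[-0.15, 0.58, 0], [0, 0, 0], 0],
  [[-0.19, 0.57, 0], [0, 0, 0], 0],
  [[-0.22, 0.56, 0], [0, 0, 0], 0],
  [[-0.26, 0.54, 0], [0, 0, 0], 0],
  [[-0.3, 0.52, 0], [0, 0, 0], 0],
  [[-0.34, 0.5, 0], [0, 0, 0], 0],
  [[-0.37, 0.47, 0], [0, 0, 0], 0],
])

```text
t: 5.2
eef_pos: [628.0, 193.8, 38.7]
tcp_rot: [-3.142, -0.0, -0.098]
ft_force: [-0.4, -2.5, 0.1]
opening: 0.007
grip_force: 0.9
```

Request:
move_arm([
  [[-0.4, 0.45, 0], [0, 0, 0], 0],
  [[-0.43, 0.42, 0], [0, 0, 0], 0],
  [[-0.46, 0.39, 0], [0, 0, 0], 0],
  [[-0.49, 0.35, 0], [0, 0, 0], 0],
  [[-0.51, 0.32, 0], [0, 0, 0], 0],
  [[-0.53, 0.28, 0], [0, 0, 0], 0],
  [[-0.55, 0.24, 0], [0, 0, 0], 0],
  [[0, 0, 0], [0, 0, 0], 0],
])

```text
t: 6.0
eef_pos: [593.6, 218.3, 38.7]
tcp_rot: [3.142, 0.001, -0.097]
ft_force: [0.1, -0.0, 0.0]
opening: 0.003
grip_force: 0.0
```

```bash
python3 - <<'E'
from h import *
print(state()["eef_pos"],state()["ft_force"])
b=read_camera("scene")
cv2.imwrite("pics/c2.png",cv2.resize(b[225:375,290:470],None,fx=4,fy=4,interpolation=cv2.INTER_CUBIC))
E
```

```text
[593.62678399 218.33466788  38.67415274] [ 0.12662685 -0.02457772  0.03410474]
```

View pics/c2.png

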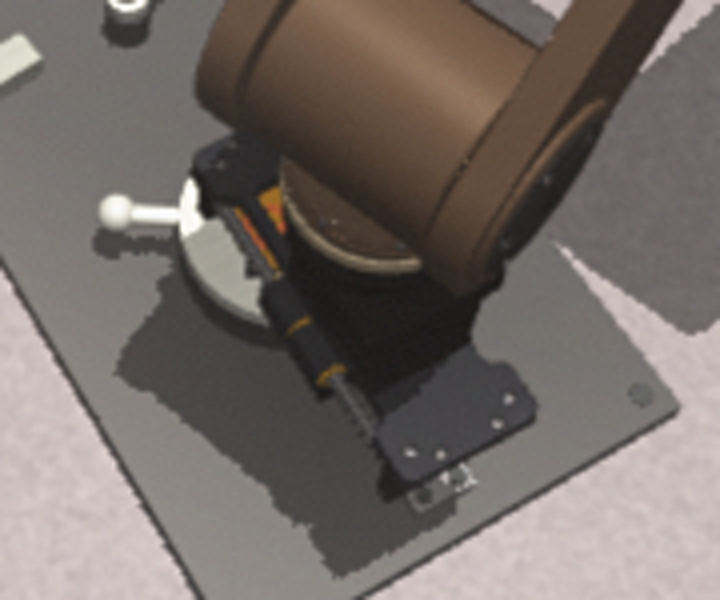

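The pointer is hidden under the gripper, but the ball that trails it by 120° is visible at (116,211) in the crop. Its angle gives the wheel's.

```bash
python3 - <<'E'
from h import *
d=cast("scene",(318.6,277.4),50)-[563,138.5];print(d,np.hypot(*d),np.degrees(np.arctan2(d[1],d[0]))+120)
E
```

```text
[ 67.07243022 -56.39579265] 87.63102375035778 79.94222988628822
```

The wheel is at 79.9° and needs 84.1°, so I'll push 6 mm more, back off and rise.

Request:
move_arm([
  [[-0.2, 0.08, 0], [0, 0, 0], 0],
  [[-0.2, 0.07, 0], [0, 0, 0], 0],
  [[-0.2, 0.06, 0], [0, 0, 0], 0],
  [[0, 0, 0], [0, 0, 0], 0],
  [[0, 0, 0], [0, 0, 0], 0],
  [[0.7, -0.2, 0], [0, 0, 0], 0],
  [[0.7, -0.2, 0], [0, 0, 0], 0],
  [[0, 0, 3], [0, 0, 0], 0],
  [[0, 0, 4], [0, 0, 0], 0],
  [[0, 0, 4], [0, 0, 0], 0],
])

```text
t: 7.05
eef_pos: [602.8, 215.6, 149.6]
tcp_rot: [3.141, 0.001, -0.098]
ft_force: [0.3, -0.5, 0.1]
opening: 0.007
grip_force: 0.0
```

Request:
move_arm([
  [[-1, -4, 3], [0, 0, 0], 0],
  [[-2, -4, 0], [0, 0, 0], 0],
  [[-2, -4, 0], [0, 0, 0], 0],
  [[-2, -4, 0], [0, 0, 0], 0],
  [[-2, -4, 0], [0, 0, 0], 0],
  [[-2, -4, 0], [0, 0, 0], 0],
  [[0, 0, 0], [0, 0, 0], 0],
])

```text
t: 7.75
eef_pos: [491.3, -26.8, 178.4]
tcp_rot: [3.141, 0.0, -0.102]
ft_force: [0.7, 0.8, -0.2]
opening: 0.006
grip_force: 0.0
```

```bash
python3 - <<'E'
from h import *
print(state()["eef_pos"],state()["ft_force"])
b=read_camera("scene")
cv2.imwrite("pics/c3.png",cv2.resize(b[185:375,260:470],None,fx=3,fy=3,interpolation=cv2.INTER_CUBIC))
E
```

```text
[491.34758751 -26.83364056 178.38514172] [ 0.69077702  0.76703123 -0.16732615]
```

View pics/c3.png

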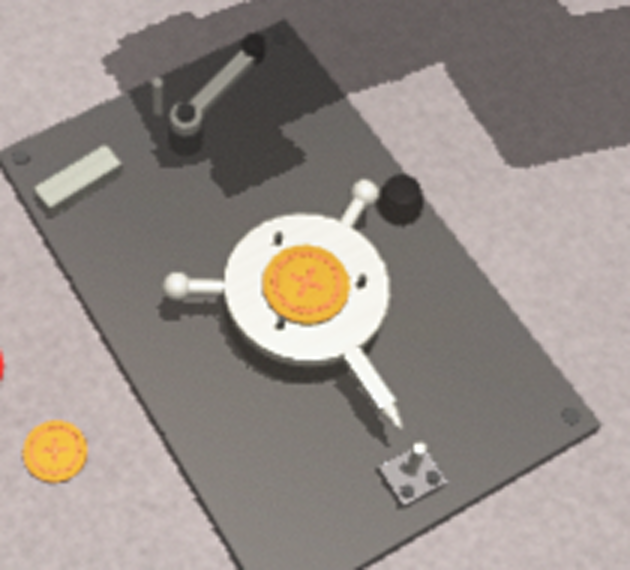

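The picture shows the pointer's tip at (400,427), aimed at the index post (pin top at (420,449)). The medal is centred at (306,284), and the lever is unmoved. I'll check the angles.

```bash
python3 - <<'E'
from h import *
H=np.array([563,138.5])
for (u,v),z,o in(((400,427),50,0),((366,192),50,-240),((176,285),50,120),((420,449),64,0)):
    d=cast("scene",(260+(u-1)/3,185+(v-1)/3),z)-H;print(np.hypot(*d),np.degrees(np.arctan2(d[1],d[0]))+o)
# lever
P=np.array([548.8,-26]);y=np.radians(-4.6+90) ; yaw=y-np.pi/2
yaw=np.radians(-4.3)
for l in (.25,1.4):
    a=np.pi+yaw+l; print(l,P+81*np.array([np.cos(a),np.sin(a)]))
k=np.array([472,-47])-P;print("lever now",np.hypot(*k),(np.arctan2(k[1],k[0])-np.pi-yaw)%(2*np.pi))
E
```

```text
114.21258196019213 85.29045247675249
91.30583337353251 -395.6171395565543
87.80489160376958 83.3908675409132
136.35505517771506 84.3555532049995
0.25 [469.03645718 -40.09883816]
1.4 [ 529.08650559 -104.56448395]
lever now 79.61934438313338 0.34196214542315584
```

The wheel is at about 84.4° against the pin's 84.3°, so step 1 is done. Now the lever, which stands at about 0.34 rad.

Request:
move_arm([
  [[0, 1.6, 0], [0, 0, 0], 0],
  [[0, 0, -2], [0, 0, 0], 0],
  [[0, 0, -3], [0, 0, 0], 0],
  [[0, 0, -3], [0, 0, 0], 0],
  [[0, 0, -2], [0, 0, 0], 0],
  [[0, 0, -2], [0, 0, 0], 0],
  [[0, 0, -1], [0, 0, 0], 0],
  [[0, 0, -1], [0, 0, 0], 0],
  [[0, 0, 0], [0, 0, 0], 0],
])

```text
t: 8.7
eef_pos: [492.7, -6.9, 37.3]
tcp_rot: [-3.142, 0.001, -0.097]
ft_force: [0.7, 0.8, 0.6]
opening: 0.006
grip_force: 0.0
```

```bash
python3 - <<'E'
from h import *
s=state();print(s["eef_pos"],s["ft_force"])
th=np.radians(np.r_[np.arange(166,239,5),239]);P=np.array([548.8,-26])
p=P+60.6*np.c_[np.cos(th),np.sin(th)];p=np.r_[[s["eef_pos"][:2]],p[1:]]
print((np.diff(p,axis=0)/10).round(2).tolist(),p[-1])
E
```

```text
[492.74020328  -6.89811632  37.34126045] [0.65690166 0.76428996 0.63161245]
[[-0.38, -0.96], [-0.06, -0.53], [-0.01, -0.53], [0.03, -0.53], [0.08, -0.52], [0.12, -0.51], [0.17, -0.5], [0.21, -0.48], [0.25, -0.46], [0.29, -0.44], [0.33, -0.41], [0.36, -0.38], [0.4, -0.35], [0.42, -0.31], [0.27, -0.17]] [517.58869266 -77.94433842]
```

Request:
move_arm([
  [[-0.38, -0.96, 0], [0, 0, 0], 0],
  [[-0.06, -0.53, 0], [0, 0, 0], 0],
  [[-0.01, -0.53, 0], [0, 0, 0], 0],
  [[0.03, -0.53, 0], [0, 0, 0], 0],
  [[0.08, -0.52, 0], [0, 0, 0], 0],
  [[0.12, -0.51, 0], [0, 0, 0], 0],
  [[0.17, -0.5, 0], [0, 0, 0], 0],
])

```text
t: 9.4
eef_pos: [492.2, -48.4, 38.1]
tcp_rot: [3.142, 0.0, -0.098]
ft_force: [-0.1, 3.7, 0.8]
opening: 0.004
grip_force: 1.3
```

Request:
move_arm([
  [[0.21, -0.48, 0], [0, 0, 0], 0],
  [[0.25, -0.46, 0], [0, 0, 0], 0],
  [[0.29, -0.44, 0], [0, 0, 0], 0],
  [[0.33, -0.41, 0], [0, 0, 0], 0],
  [[0.36, -0.38, 0], [0, 0, 0], 0],
  [[0.4, -0.35, 0], [0, 0, 0], 0],
  [[0, 0, 0], [0, 0, 0], 0],
])

```text
t: 10.1
eef_pos: [511.2, -73.8, 38.0]
tcp_rot: [3.141, -0.001, -0.098]
ft_force: [-0.2, -0.8, 0.0]
opening: 0.008
grip_force: 0.1
```

Request:
move_arm([
  [[0.22, -0.16, 0], [0, 0, 0], 0],
  [[0.2, -0.15, 0], [0, 0, 0], 0],
  [[0, 0, 0], [0, 0, 0], 0],
])

```text
t: 10.4
eef_pos: [515.0, -76.4, 38.1]
tcp_rot: [3.141, -0.0, -0.098]
ft_force: [-0.9, 0.7, -0.5]
opening: 0.001
grip_force: 0.4
```

Request:
move_arm([
  [[0.13, -0.05, 0], [0, 0, 0], 0],
  [[0.13, -0.05, 0], [0, 0, 0], 0],
  [[0, 0, 0], [0, 0, 0], 0],
])

```text
t: 10.7
eef_pos: [517.4, -77.3, 38.1]
tcp_rot: [3.141, 0.0, -0.098]
ft_force: [-2.3, 1.0, -0.3]
opening: 0.006
grip_force: 0.7
```

Request:
move_arm([
  [[0.1, -0.03, 0], [0, 0, 0], 0],
  [[0, 0, 0], [0, 0, 0], 0],
])

```text
t: 10.9
eef_pos: [517.7, -77.4, 38.0]
tcp_rot: [-3.141, 0.002, -0.098]
ft_force: [-4.9, 2.8, 1.6]
opening: 0.005
grip_force: 2.4
```

The force is up to about 5.6 N and the tool moved only 0.3 of the 1 mm commanded, so the lever is at its stop. I'll back off, rise and look.

Request:
move_arm([
  [[-0.5, 0.2, 0], [0, 0, 0], 0],
  [[-1, 0.4, 0], [0, 0, 0], 0],
  [[0, 0, 3], [0, 0, 0], 0],
  [[0, 0, 4], [0, 0, 0], 0],
  [[0, 0, 4], [0, 0, 0], 0],
  [[0, -2, 4], [0, 0, 0], 0],
  [[-1, -4, 3], [0, 0, 0], 0],
  [[-1, -4, 0], [0, 0, 0], 0],
  [[-1, -4, 0], [0, 0, 0], 0],
  [[0, -4, 0], [0, 0, 0], 0],
])

```text
t: 11.9
eef_pos: [472.1, -251.9, 218.0]
tcp_rot: [3.141, -0.001, -0.098]
ft_force: [0.6, 0.0, 0.1]
opening: 0.008
grip_force: 0.0
```

Request:
move_arm([
  [[-1, -4, 0], [0, 0, 0], 0],
  [[-1, -4, 0], [0, 0, 0], 0],
  [[-1, -4, 0], [0, 0, 0], 0],
  [[0, 0, 0], [0, 0, 0], 0],
])

```text
t: 12.3
eef_pos: [442.1, -374.5, 217.1]
tcp_rot: [3.14, -0.0, -0.101]
ft_force: [-0.2, -0.3, 0.4]
opening: 0.005
grip_force: 0.0
```

```bash
python3 - <<'E'
from h import *
print(state()["eef_pos"],state()["ft_force"])
b=read_camera("scene")
cv2.imwrite("pics/c4.png",cv2.resize(b[185:375,260:470],None,fx=3,fy=3,interpolation=cv2.INTER_CUBIC))
E
```

```text
[ 442.0585517  -374.500033    217.06329921] [-0.24090269 -0.29099824  0.39224761]
```

View pics/c4.png

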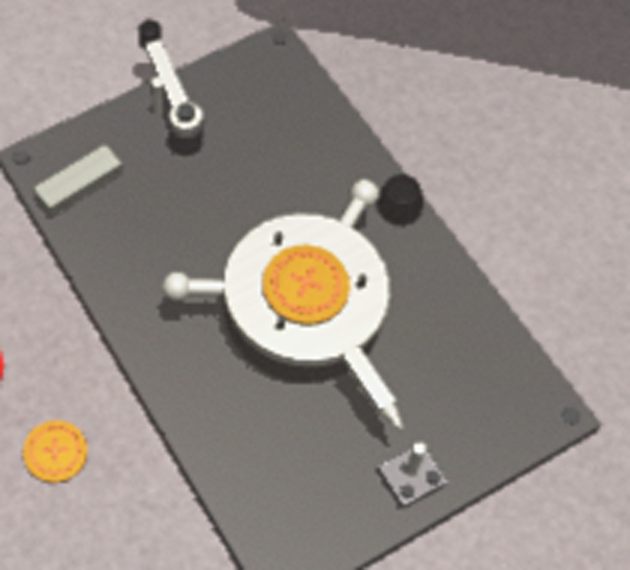

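The lever lies against its stop pin at (157,82), with the knob at (149,33). The pointer tip at (400,427), the medal, the loupe and the steel block are where they were. I'll hand the job in.

```bash
python3 - <<'E'
from h import *
k=cast("scene",(260+148/3,185+30/3),59)-np.array([548.8,-26])
print(np.hypot(*k),(np.arctan2(k[1],k[0])-np.pi+np.radians(4.3))%(2*np.pi))
print(env.job_done())
E
```

```text
77.73942926023031 1.4083955860393518
the job is handed in; nothing more can be done
None
```

The job is handed in: the pointer was set at the index pin (about 84.4° measured against 84.3°), then the lock lever was pushed to its stop (about 1.4 rad), with the medal still centred on the wheel and nothing else seen to have moved; the hand-in returned no verdict.

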